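# Pack tap handles into the nest tray

### The job

First slide the packing tray away from the robot until its far edge sits flat and square against the aluminium stop fence. Then take the large teardrop-based tap handle and the oblong-based tap handle from the cardboard mat and set each, without dropping it, fully down into the nest of its own shape in the tray. Leave the round cap in its nest, the other two handles where they lie, and the tray against the fence.

Things in the scene. Friction and masses are not known exactly. Their poses are not given: they have to be found in the camera images.
- tray: Loose grey plastic tray, 0.4 kg, 116 (x) x 190 (y) x 16 mm high. Three dark-floored nests 12 mm deep, side by side along y: teardrop (y +55 mm), round (middle, holds the cap), oblong (y -55 mm). An upright tab (10 x 44 mm, top 42 mm above the bench) at the middle of its near (-x) edge, to push or pinch. Origin: centre of the underside; +x points to the edge that goes to the fence.
- tray_far_edge (a point): Middle of the tray's far (+x) edge, at its underside (58 mm ahead of the tray's origin).
- tray_tab (a point): Middle of the top of the tray's tab: 42 mm above the bench, 53 mm behind the tray's origin. The tab's near face lies 5 mm behind this point and is flush with the tray's near edge. Pinched by the tab, the tray can be turned square as it slides; pushed askew, a corner can jam on the fence.
- teardrop_nest (a point): Point on the floor of the teardrop nest (4 mm above the tray's underside) where the teardrop handle's origin belongs; the nest's narrow end points along the tray's +x. 2 mm clearance all round, walls 12 mm high.
- oblong_nest (a point): Centre of the floor of the oblong nest (4 mm above the tray's underside), long axis along the tray's x. 78 x 34 mm, 12 mm deep.
- round_nest (a point): Centre of the floor of the round nest in the middle of the tray.
- fence: Fixed aluminium angle on the bench, 260 mm long along its y, 28 mm high, the stop for the tray. Origin: foot of the middle of its front face (facing the robot); +x points through the face, away from the robot.
- teardrop_handle: The large teardrop tap handle, plated metal, 0.18 kg: base 16 mm thick, 77 mm long and 44 mm wide, round behind and narrowing to a 10 mm wide nose; on it an upright grip blade, 44 long (x), 12 thick (y), top 46 mm above the underside. Origin: underside, below the middle of the blade; x points to the nose (nose 43 mm ahead, round end 34 mm behind). Lies flat on the 3 mm thick mat.
- oblong_handle: The oblong tap handle, plated metal, 0.17 kg: base 74 mm long (x), 30 mm wide, 16 mm thick, both ends round; on it an upright grip blade, 44 long (x), 12 thick (y), top 46 mm above the underside. Origin: centre of the underside. Lies flat on the 3 mm thick mat.
- small_teardrop: Bystander on the mat: a smaller teardrop handle (base 52 x 30 mm, blade 30 x 10 x 24 mm) that belongs to another set. Leave alone. Origin: underside, below the blade.
- round_handle: Bystander on the mat: a handle with a round base, 40 mm across, and a blade like the others. Leave alone. Origin: centre of the underside.
- cap: Round plated cap, 40 mm across, 16 mm high, already in the tray's round nest; it rides along with the tray. Origin: centre of the underside.

How it is judged:
By the outcome, as a careful person would: the job done as asked, in the order asked, and still so for the second after the job is handed in, with the robot touching nothing.
It also fails if it takes over 67 s, if anything falls off the work surface, if the arm or the gripper's body presses on something with over 40 N, if the wrist force passes 120 N, or if a joint passes its speed limit or range.

### The arm

A 6-joint arm with a two-finger parallel gripper is mounted at the origin on the work surface. World frame = base frame: x ahead of the robot, y to its left, z up, the work surface at z = 0. Lengths are in m, angles in rad, forces in N, time in s.
With the tool pointing down it reaches from about 0.275 to 0.725 m from the base axis. Payload 15.9 kg.
Tool frame: the origin (TCP) lies midway between the tips of the shut fingers; the grasp point (between the pads) lies 19 mm behind it; z points along the fingers, y is the direction in which the jaws open and shut (so a half turn about z gives the same grasp; the last joint's range is limited). The gripper opens to 85 mm and grips with 20 to 120 N. Pads are 22 mm wide; open, the fingers measure 114 mm over their backs; the gripper's body (76 mm by 85 mm) begins 54 mm behind the grasp point. The pads swing forward as they close: fully open they stand 13 mm farther back than shut.
Start: joints at [-1.232, 0.213, -0.034, 1.323, 0, 1.571], TCP at [0.166, -0.472, 0.231] pointing down, gripper open.
Joint ranges: [-2.98, 2.98], [-0.74, 1.72], [-1.14, 1.35], [-2.1, 2.04], [-1.57, 1.44], [-3.14, 3.14]. Speed limits (rad/s): [1.89, 1.89, 2.39, 2.57, 3.14, 3.14].

### API

Orientations are given as a unit quaternion [x, y, z, w].
In Python, from workcell import arm gives the robot as it stands. The module is installed in compiled form; this text tells all that it offers.
- The arm moves only by the tool drive_tool, never from a script. Its arguments are lists of equal length, an entry for each row: "offset": the shift along the tool's x, y, z in mm, a list of three; "dr": the turn, a rotation vector about the tool's x, y, z in rad, a list of three; "grip": the opening, from -1 (shut) to 1 (fully open). In form: {"offset": [[dx, dy, dz], ...], "dr": [[wx, wy, wz], ...], "grip": [grip, ...]}. A call has 1 to 20 rows; each row shifts and turns the pose as measured when the row begins, along the tool's axes as they then stand; what a row does not reach is not made up. A row lasts 1/10 s, in which the tool goes at most 50 mm and 8.59 degrees, less where a joint would pass 70% of its speed; a pose out of reach is approached as far as the arm can. A call with a gripper value outside its range is refused whole. The fingers move at their own pace and stop on an object; "squeeze" is the grip in N (left out, the last holds). Time passes only in rows, so rows that do not move let the fingers close. It gives the time, the measured TCP pose, the force and the opening at its end, in the units of the state.
- arm.sense(): the state, without advancing time (a new reading comes with each control period).
- arm.capture(name): name is "side" or "top"; returns the picture (384x512x3 uint8, red, green, blue); there is no depth.
- arm.calibration(name): a dict with "camera_matrix" (3x3 intrinsics, pixels), "dist" ([k1, k2, p1, p2, k3] as OpenCV has them; the pictures are not rectified), "R" (3x3) and "t" (3): a world point X has camera coordinates R X + t. Camera axes: x right, y down, z forward; pixel columns grow to the right and rows downward; lengths in m; the calibration is good to about 2 mm. A picture is of the moment at which its call begins. calibration takes no time and is no camera call.
- arm.close_job(): hands the job in, once; it reports no verdict.
The state is a dict: "t": time; "qpos": joint angles; "joint_vel": joint speeds; "joint_efforts": joint torques, N m; "eef_pos": TCP position; "orientation": TCP orientation; "ft_force": force on the tool from outside, world axes, zero at the start; "torque": the same for the moment, N m; "grip_width": opening from 0.0 (shut) to 1.0 (fully open).
Only numpy, scipy, OpenCV 4.12 (cv2) and the standard library are available. Lean on these libraries where they do the work, as an engineer would, in place of code of your own. Each camera call takes 0.05 s, during which the arm holds its last target. There are 200 camera calls.

## Working session

There is one attempt and no reset: what is moved stays moved. The work goes in short steps, Python scripts to look and compute and a tool call to move; the robot and the scene stay as the last step left them, time stands still between calls to the robot, and variables do not carry over. Pictures are saved under pics/ and viewed, about 8 in all and at most 12, crops included, and the job is handed in when it is done.

Besides the shell and the picture viewer there is one more tool, called after ">>>" in YAML: its name, and indented under it one key for each argument. drive_tool: Moves the arm, as the interface text tells. Its arguments: {"type":"object","properties":{"offset":{"type":"array","items":{"type":"array","items":{"type":"number"}}},"dr":{"type":"array","items":{"type":"array","items":{"type":"number"}}},"grip":{"type":"array","items":{"type":"number"}},"squeeze":{"type":"number"}},"required":["offset","dr","grip"]}

```bash
mkdir -p pics; python3 - <<'E'
from workcell import arm
import cv2,numpy as np
s=arm.sense();print({k:np.round(v,3).tolist() for k,v in s.items()})
for n in("top","side"):
    im=arm.capture(n);cv2.imwrite(f"pics/{n}0.png",im[...,::-1]);c=arm.calibration(n)
    print(n,{k:np.round(v,3).tolist() for k,v in c.items()}, "pos",-np.array(c["R"]).T@np.array(c["t"]))
E
```

```text
{'t': 0.0, 'qpos': [-1.232, 0.213, -0.035, 1.324, 0.0, 1.571], 'joint_vel': [-0.001, 0.0, 0.0, -0.001, 0.0, -0.001], 'joint_efforts': [0.001, -68.617, 48.712, 0.018, 0.0, 0.0], 'eef_pos': [0.166, -0.471, 0.231], 'orientation': [0.986, 0.169, -0.0, -0.001], 'ft_force': [0.841, 0.474, 0.786], 'torque': [-0.035, -0.02, -0.005], 'grip_width': 0.996}
top {'camera_matrix': [[481.847, 0.0, 254.861], [0.0, 481.847, 187.915], [0.0, 0.0, 1.0]], 'dist': [-0.209, 0.0, 0.0, 0.0, 0.0], 'R': [[0.022, -1.0, 0.013], [-0.995, -0.023, -0.097], [0.098, -0.011, -0.995]], 't': [-0.091, 0.567, 0.857]} pos [ 0.48206904 -0.06832586  0.90935114]
side {'camera_matrix': [[409.024, 0.0, 251.034], [0.0, 409.024, 192.516], [0.0, 0.0, 1.0]], 'dist': [-0.005, 0.0, 0.0, 0.0, 0.0], 'R': [[0.932, -0.361, 0.016], [-0.245, -0.664, -0.706], [0.265, 0.655, -0.708]], 't': [-0.572, 0.142, 0.772]} pos [ 0.3633875  -0.61766694  0.65533318]
```

View pics/top0.png

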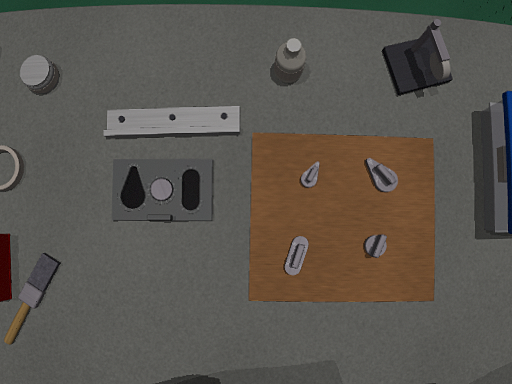

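View pics/side0.png

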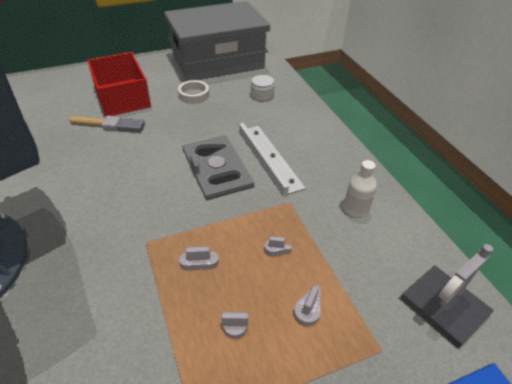

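```bash
cat >h.py <<'E'
from workcell import arm
import cv2,numpy as np
def ray(n,px):
    c=arm.calibration(n);K,d,R,t=[np.array(c[k],float) for k in("camera_matrix","dist","R","t")]
    u=cv2.undistortPoints(np.array(px,float).reshape(-1,1,2),K,d).reshape(-1,2)
    return -R.T@t,np.c_[u,np.ones(len(u))]@R
def plane(n,px,z):
    o,d=ray(n,px);return o+d*((z-o[2])/d[:,2])[:,None]
def proj(n,X):
    c=arm.calibration(n);R=np.array(c["R"],float)
    return cv2.projectPoints(np.array(X,float).reshape(-1,1,3),cv2.Rodrigues(R)[0],np.array(c["t"],float),np.array(c["camera_matrix"],float),np.array(c["dist"],float))[0].reshape(-1,2)
E
python3 - <<'E'
from h import *
im=cv2.imread("pics/top0.png")
def z(r,f):return cv2.resize(im[r[1]:r[3],r[0]:r[2]],None,fx=f,fy=f,interpolation=cv2.INTER_CUBIC)
cv2.imwrite("pics/c1.png",np.hstack([z((98,100,248,228),5)]))
a=z((345,145,415,205),5.5);b=z((270,225,340,285),5.5)
cv2.imwrite("pics/c2.png",np.hstack([a,b]))
# mat objects: low saturation inside mat
hsv=cv2.cvtColor(im,cv2.COLOR_BGR2HSV);m=np.zeros(im.shape[:2],np.uint8)
m[138:296,254:430]=(hsv[138:296,254:430,1]<60)*255
for c in cv2.findContours(m,0,2)[0]:
    if cv2.contourArea(c)<40: continue
    r=cv2.minAreaRect(c);print("mat",np.round(r[0],1),np.round(r[1],1),round(r[2],1),np.round(plane("top",[r[0]],.019),4))
g=cv2.cvtColor(im,cv2.COLOR_BGR2GRAY)
print(g[100:230:1,140]);print(g[190,100:225]);print(g[116,98:120],g[116,232:248])
E
```

```text
mat [296.  255.2] [16.4 40.2] 18.4 [[ 0.4467 -0.1565  0.019 ]]
mat [375.  245.5] [22. 23.] 0.0 [[ 0.4664 -0.3052  0.019 ]]
mat [312.1 175.3] [15.8 26.4] 48.8 [[ 0.5956 -0.1845  0.019 ]]
mat [381.9 172.8] [38.9 23.3] 63.4 [[ 0.6038 -0.3185  0.019 ]]
[ 95  95  92  90  91  89  94  92  95 150 139 140 140 139 138 136 134 135
 138 143 136 137 140 140 135 136 141 118 133 142 140 142 143 160  81  39
  43  49  93  95  92  95  87  88  93  92  91  88  89  94  93  88  90  89
  90  89  88  90  93  82  80  81  80  80  81  80  80  81  80  80  81  81
  83  85  84  86  89  78  61  53  33  26  19  16  18  23  19  26  24  24
  25  20  25  21  24  25  20  23  19  22  23  25  23  21  19  56  84  84
  80  82  81  81  81  80  81  82  80  81  82  84  39  96  93  92  92  94
  97  95  95  97]
[ 92  90  91  94  94  93  95  95  93  93  93  97  83  79  81  80  80  79
  82  82  82  62  26  21  15  24  23  21  21  15  24  25  22  21  18  17
  22  20  20  23  25  25  22  24  68  93  89  92  93  69  55 110 125 121
 121 121 122 124 120 119 121 120 119 115 117 118 120 122 119 119 123 110
  27  65 100  90  85  82  83  84  86  81  18  16  18  25  24  25  25  26
  25  24  27  26  25  25  25  23  17  51  78  84  84  82  82  83  85  82
  83  84  86  76  64  74  88  94  90  92  93  90  91  89  89  89  91]
[ 90  91  93  93  89  90  89  88  81 138 140 136 135 135 135 135 135 135
 135 137 132  82] [142 143 143 142 141 143 151 109  74  92  91  89  88  93  94  91]
```

View pics/c1.png

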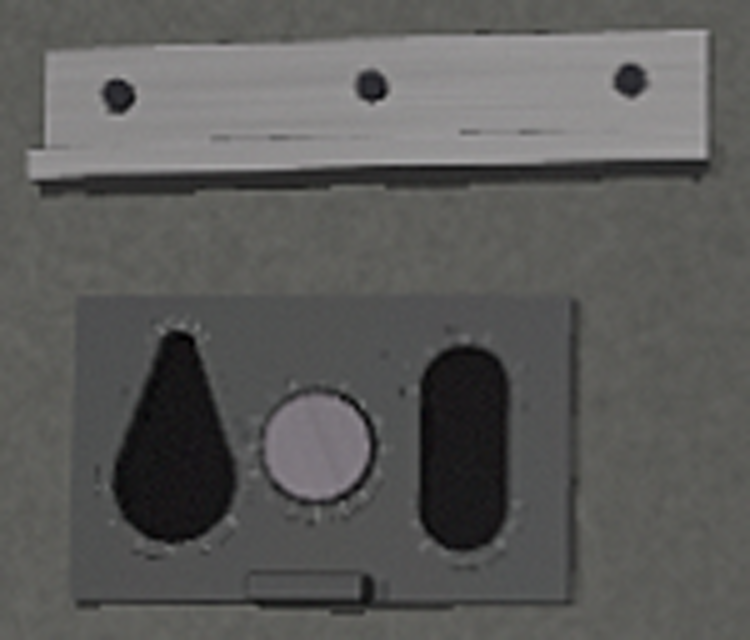

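View pics/c2.png

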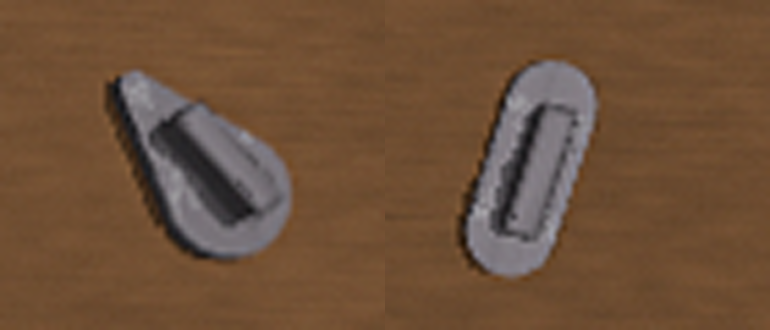

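```bash
cat >>h.py <<'E'
from scipy.ndimage import gaussian_filter1d
def rowedges(g,cols,r0,r1,sign):
    """subpixel row of strongest gradient of given sign in each column"""
    out=[]
    for c in cols:
        p=np.diff(gaussian_filter1d(g[r0:r1,c-1:c+2].mean(1).astype(float),.7))*sign
        i=int(p.argmax())
        if 0<i<len(p)-1:
            den=p[i-1]-2*p[i]+p[i+1];out.append((c,r0+i+.5+.5*(p[i-1]-p[i+1])/den))
    return np.array(out)
def linefit(P):
    """robust line through Nx2+ points, returns centre, heading (rad) of y-ward direction"""
    l=cv2.fitLine(P[:,:2].astype(np.float32),cv2.DIST_HUBER,0,.01,.01).ravel();d=l[:2]*np.sign(l[1]);return l[2:],np.arctan2(-d[0],d[1])
def darks(im,box,thr=45):
    x0,y0,x1,y1=box;m=np.zeros(im.shape[:2],np.uint8);m[y0:y1,x0:x1]=(cv2.cvtColor(im,6)[y0:y1,x0:x1]<thr)*255
    return [c for c in cv2.findContours(m,0,1)[0] if cv2.contourArea(c)>150]
E
python3 - <<'E'
from h import *
im=cv2.imread("pics/top0.png");g=cv2.cvtColor(im,6)
for nm,cols,r,s,z in(("fence top edge",range(112,234),(129,140),-1,.028),("fence foot",range(112,234),(133,142),1,0),("tray far",range(118,208),(150,166),-1,.016),("tray near",[*range(118,142),*range(178,208)],(214,226),1,0.0)):
    e=rowedges(g,cols,*r,s);W=plane("top",e,z);c,a=linefit(W);rr=W[:,0]-(c[0]-np.tan(a)*(W[:,1]-c[1]));print(nm,np.round(c,4),"yaw",round(a,4),"sd mm",rr.std()*1e3)
for nm,r,cols,s in(("left",range(165,215),(105,120),-1),("right",range(165,215),(206,220),1)):
    e=rowedges(g.T,r,*cols,s)[:,::-1];W=plane("top",e,.016 if s<0 else 0);print(nm,np.median(W,0).round(4),np.polyfit(W[:,0],W[:,1],1)[0])
for c in darks(im,(112,158,214,222)):
    W=plane("top",c.reshape(-1,2),.016)[:,:2];r=cv2.minAreaRect(W.astype(np.float32)*1e3);M=cv2.moments(W.astype(np.float32)*1e3);print("nest",np.round(r,1) if 0 else r,M["m10"]/M["m00"],M["m01"]/M["m00"],"x",W[:,0].min(),W[:,0].max(),"y",W[:,1].min(),W[:,1].max())
# blade tops: crop2 pixel corners by eye
cr=lambda P,o:[((x+.5)/5.5-.5+o[0],(y+.5)/5.5-.5+o[1]) for x,y in P]
for nm,P,o in(("tear",[(180,117),(207,106),(280,202),(258,214)],(345,145)),("obl",[(545-385,107),(575-385,110),(543-385,240),(513-385,236)],(270,225))):
    W=plane("top",cr(P,o),.049);print(nm,W.round(4)[:,:2].tolist(),W.mean(0).round(4))
h=cr([(135,72)],(345,145));print("nose",plane("top",h,.019))
hsv=cv2.cvtColor(im,cv2.COLOR_BGR2HSV);m=np.zeros(im.shape[:2],np.uint8)
m[138:296,254:430]=(hsv[138:296,254:430,1]<60)*255
for c in cv2.findContours(m,0,1)[0]:
    if cv2.contourArea(c)<40: continue
    W=plane("top",c.reshape(-1,2),.019)[:,:2].astype(np.float32)*1e3;r=cv2.minAreaRect(W);b=cv2.boxPoints(r);print(r,b.round(1).tolist())
E
```

```text
fence top edge [0.6691 0.0679] yaw 0.0441 sd mm 0.30779246821944994
fence foot [0.6679 0.0528] yaw 0.0461 sd mm 0.6977505149543001
tray far [0.6218 0.0862] yaw 0.022 sd mm 0.31146103749138404
tray near [0.5037 0.1322] yaw 0.0227 sd mm 0.5520299880685299
left [0.5605 0.1923 0.016 ] 0.021798177108360406
right [5.665e-01 5.000e-04 0.000e+00] 0.021465151671496898
nest ((565.1000366210938, 42.07722091674805), (75.10894012451172, 32.006046295166016), 1.9578979015350342) 565.059895931104 42.677308583354666 x 0.5274474375873571 0.602656280466322 y 0.02658661013671894 0.05890767686117873
nest ((564.6790771484375, 147.84115600585938), (45.92636489868164, 77.5694351196289), 73.76618194580078) 560.7295523269661 152.25138195229732 x 0.5265363832032364 0.6061287904711017 y 0.12937227598082734 0.1757227122649545
tear [[0.6124, -0.3014], [0.6163, -0.3108], [0.5847, -0.3358], [0.5804, -0.3281]] [ 0.5985 -0.3191  0.049 ]
obl [[0.4677, -0.158], [0.4669, -0.1678], [0.4246, -0.1582], [0.4258, -0.1484]] [ 0.4463 -0.1581  0.049 ]
nose [[ 0.63214373 -0.29369884  0.019     ]]
((446.7003173828125, -156.513931
[... 299 characters left out ...]
3071289), 0.48960328102111816) [[444.70001220703125, -284.20001220703125], [445.0, -326.70001220703125], [488.1000061035156, -326.3999938964844], [487.79998779296875, -283.8999938964844]]
((595.7319946289062, -184.5596923828125), (29.51323699951172, 50.29086685180664), 42.31719207763672) [[567.9000244140625, -175.89999389648438], [601.7000122070312, -213.10000610351562], [623.5999755859375, -193.1999969482422], [589.7000122070312, -156.0]]
((603.9178466796875, -318.6829833984375), (73.68819427490234, 46.14875411987305), 26.750619888305664) [[560.5999755859375, -314.70001220703125], [581.4000244140625, -355.8999938964844], [647.2000122070312, -322.70001220703125], [626.4000244140625, -281.5]]
```

>>> drive_tool:
  offset:
    - [0,0,0]
    - [0,0,0]
    - [0,0,0]
    - [0,0,0]
    - [0,0,0]
    - [0,0,0]
    - [0,0,0]
    - [0,0,0]
    - [0,0,0]
    - [0,0,0]
  dr:
    - [0,0,-0.1253]
    - [0,0,-0.1253]
    - [0,0,-0.1253]
    - [0,0,-0.1253]
    - [0,0,-0.1253]
    - [0,0,-0.1253]
    - [0,0,-0.1253]
    - [0,0,-0.1253]
    - [0,0,-0.1253]
    - [0,0,-0.1253]
  grip: [-0.2,-0.2,-0.2,-0.2,-0.2,-0.2,-0.2,-0.2,-0.2,-0.2]
  squeeze: 40

```text
t: 1.1
eef_pos: [0.1654, -0.4694, 0.2278]
orientation: [0.682, 0.731, 0.002, -0.004]
ft_force: [0.5, 1.4, -1.0]
grip_width: 0.4
```

>>> drive_tool:
  offset:
    - [37,24,0]
    - [37,24,0]
    - [37,24,0]
    - [37,24,0]
    - [37,24,0]
    - [37,24,0]
    - [37,24,0]
    - [37,24,0]
    - [37,24,0]
    - [37,24,0]
    - [37,24,0]
    - [37,24,0]
    - [37,24,0]
    - [37,24,0]
    - [37,24,0]
  dr:
    - [0,0,0]
    - [0,0,0]
    - [0,0,0]
    - [0,0,0]
    - [0,0,0]
    - [0,0,0]
    - [0,0,0]
    - [0,0,0]
    - [0,0,0]
    - [0,0,0]
    - [0,0,0]
    - [0,0,0]
    - [0,0,0]
    - [0,0,0]
    - [0,0,0]
  grip: [-0.2,-0.2,-0.2,-0.2,-0.2,-0.2,-0.2,-0.2,-0.2,-0.2,-0.2,-0.2,-0.2,-0.2,-0.2]

```text
t: 2.6
eef_pos: [0.4894, 0.1318, 0.2288]
orientation: [0.682, 0.731, 0.002, -0.005]
ft_force: [1.5, -0.5, 0.2]
grip_width: 0.401
```

```bash
cat >>h.py <<'E'
def go(x,y,z,phi):
    """print pose and the tool-axes offset (mm) and turn to a target"""
    from scipy.spatial.transform import Rotation as Ro
    s=arm.sense();p=np.array(s["eef_pos"]);R=Ro.from_quat(s["orientation"]).as_matrix()
    ph=np.arctan2(R[1,0],R[0,0]);
    T=np.c_[[np.cos(phi),np.sin(phi),0],[np.sin(phi),-np.cos(phi),0],[0,0,-1]]
    print("t",round(s["t"],2),"p",p.round(4),"phi",ph.round(4),"tilt",R[:,2].round(4),"w",round(s["grip_width"],3),"F",np.round(s["ft_force"],1),"q",np.round(s["qpos"],2))
    d=np.array([x,y,z])-p
    print(" off(now)",(R.T@d*1e3).round(1),"off(after turn)",(T.T@d*1e3).round(1),"turn",Ro.from_matrix(R.T@T).as_rotvec().round(4))
E
python3 -c "
from h import *
go(.5105,.0955,.10,1.593)"
```

```text
t 2.6 p [0.4894 0.1318 0.2288] phi 1.6396 tilt [-0.0046  0.0095 -0.9999] w 0.401 F [ 1.5 -0.5  0.2] q [ 0.26  0.23 -0.02  1.32  0.01  1.76]
 off(now) [-38.9  19.1 128.3] off(after turn) [-36.7  20.3 128.8] turn [-0.0042 -0.0097  0.0466]
```

>>> drive_tool:
  offset:
    - [0,0,0]
    - [-18,10,30]
    - [-19,10,40]
    - [0,0,40]
    - [0,0,16]
    - [0,0,0]
  dr:
    - [-0.004,-0.01,0.047]
    - [0,0,0]
    - [0,0,0]
    - [0,0,0]
    - [0,0,0]
    - [0,0,0]
  grip: [-0.25,-0.25,-0.25,-0.25,-0.25,-0.25]

```text
t: 3.2
eef_pos: [0.5124, 0.1004, 0.0962]
orientation: [0.697, 0.717, -0.001, -0.001]
ft_force: [-0.5, 0.2, 0.3]
grip_width: 0.376
```

```bash
python3 -c "
from h import *
go(.5105,.0955,.024,1.593)
a,b=arm.capture('top'),arm.capture('side')
f=lambda i,r,k:cv2.resize(i[r[1]:r[3],r[0]:r[2],::-1],None,fx=k,fy=k)
cv2.imwrite('pics/p1.png',np.hstack([f(a,(100,150,225,275),3.2),f(b,(165,65,290,190),3.2)]))"
```

```text
t 3.2 p [0.5124 0.1004 0.0962] phi 1.5987 tilt [-1.9e-03 -2.0e-04 -1.0e+00] w 0.376 F [-0.5  0.2  0.3] q [ 0.19  0.32 -0.24  1.01  0.    1.74]
 off(now) [-4.8 -1.9 72.2] off(after turn) [-4.8 -2.  72.2] turn [-0.0019  0.0001  0.0057]
```

View pics/p1.png

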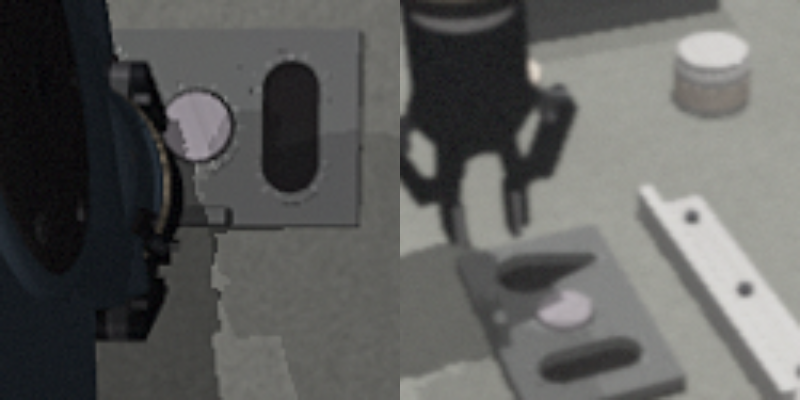

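Left (top view): the gripper covers the tray's left part, with the tab's end at crop (220,215). Right (side view): the fingers straddle the tab. Alignment is plausible, so I descend and pinch.

>>> drive_tool:
  offset:
    - [-5,-2,20]
    - [0,0,20]
    - [0,0,20]
    - [0,0,10]
    - [0,0,0]
    - [0,0,0]
    - [0,0,0]
    - [0,0,0]
    - [0,0,0]
    - [0,0,0]
    - [0,0,0]
    - [0,0,0]
  dr:
    - [0,0,0.006]
    - [0,0,0]
    - [0,0,0]
    - [0,0,0]
    - [0,0,0]
    - [0,0,0]
    - [0,0,0]
    - [0,0,0]
    - [0,0,0]
    - [0,0,0]
    - [0,0,0]
    - [0,0,0]
  grip: [-0.25,-0.25,-0.25,-0.25,-0.25,-1,-1,-1,-1,-1,-1,-1]

```text
t: 4.5
eef_pos: [0.5185, 0.0976, 0.0376]
orientation: [0.699, 0.715, 0.006, 0.004]
ft_force: [-0.3, -0.4, -4.4]
grip_width: 0.092
```

```bash
python3 -c "
from h import *
go(.5105,.0955,.024,1.593)"
```

```text
t 4.5 p [0.5185 0.0976 0.0376] phi 1.5939 tilt [ 0.0153  0.0031 -0.9999] w 0.092 F [-0.3 -0.4 -4.4] q [ 0.19  0.37 -0.33  0.85  0.    1.73]
 off(now) [-2.  -8.3 13.5] off(after turn) [-1.9 -8.1 13.6] turn [ 0.0153 -0.0028  0.0009]
```

>>> drive_tool:
  offset:
    - [0,0,0]
    - [0,0,0]
    - [0,0,0]
  dr:
    - [0,0,0]
    - [0,0,0]
    - [0,0,0]
  grip: [-0.25,-0.25,-0.25]

```text
t: 4.8
eef_pos: [0.5195, 0.0979, 0.0382]
orientation: [0.699, 0.715, 0.007, 0.005]
ft_force: [-0.1, -0.3, 0.4]
grip_width: 0.377
```

```bash
python3 -c "
from h import *
go(.5105,.0955,.024,1.593)
a=arm.capture('side')
cv2.imwrite('pics/p2.png',cv2.resize(a[60:190,150:300,::-1],None,fx=5,fy=4.5))"
```

```text
t 4.8 p [0.5195 0.0979 0.0382] phi 1.594 tilt [ 0.0172  0.0036 -0.9998] w 0.377 F [-0.1 -0.3  0.4] q [ 0.19  0.37 -0.33  0.85  0.    1.73]
 off(now) [-2.2 -9.3 14.1] off(after turn) [-2.2 -9.1 14.2] turn [ 0.0173 -0.0032  0.0009]
```

View pics/p2.png

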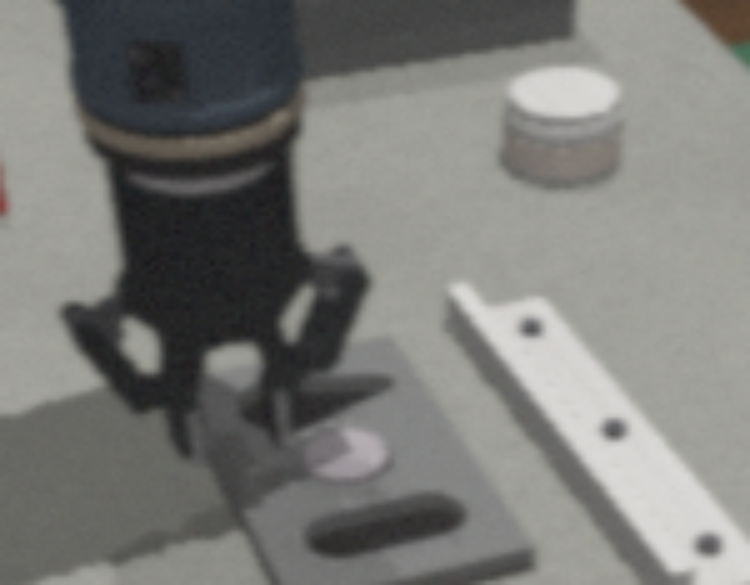

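>>> drive_tool:
  offset:
    - [-1,-5,0]
    - [-1,-4,0]
    - [0,0,8]
    - [0,0,6]
  dr:
    - [0.017,-0.003,0]
    - [0,0,0]
    - [0,0,0]
    - [0,0,0]
  grip: [-0.25,-0.25,-0.25,-0.25]

```text
t: 5.25
eef_pos: [0.5104, 0.0956, 0.024]
orientation: [0.699, 0.715, 0.0, 0.0]
ft_force: [-0.1, -0.1, -0.4]
grip_width: 0.377
```

```bash
python3 -c "
from h import *
go(.5105,.0955,.024,1.593)"
```

```text
t 5.25 p [0.5104 0.0956 0.024 ] phi 1.5939 tilt [ 3.e-04  2.e-04 -1.e+00] w 0.377 F [-0.1 -0.1 -0.4] q [ 0.19  0.39 -0.35  0.84  0.    1.73]
 off(now) [-0.1  0.1  0. ] off(after turn) [-0.1  0.1  0. ] turn [ 0.0003 -0.0002  0.0009]
```

>>> drive_tool:
  offset:
    - [0,0,0]
    - [0,0,0]
    - [0,0,0]
    - [0,0,0]
  dr:
    - [0,0,0]
    - [0,0,0]
    - [0,0,0]
    - [0,0,0]
  grip: [-1,-1,-1,-1]

```text
t: 5.65
eef_pos: [0.5109, 0.0955, 0.0235]
orientation: [0.699, 0.715, 0.0, 0.0]
ft_force: [0.3, 0.3, 0.4]
grip_width: 0.103
```

```bash
python3 -c "
from h import *
go(.5105,.0955,.024,1.593)"
```

```text
t 5.65 p [0.5109 0.0955 0.0235] phi 1.5938 tilt [ 1.1e-03  1.0e-04 -1.0e+00] w 0.103 F [0.3 0.3 0.4] q [ 0.18  0.39 -0.35  0.83 -0.    1.73]
 off(now) [-0.  -0.4 -0.5] off(after turn) [-0.  -0.4 -0.5] turn [ 0.0011 -0.0001  0.0008]
```

>>> drive_tool:
  offset:
    - [0,4,0]
    - [0,8,0]
    - [0,8,0]
    - [0,8,0]
    - [0,8,0]
    - [0,4,0]
  dr:
    - [-0.001,0,-0.004]
    - [0,0,-0.004]
    - [0,0,-0.004]
    - [0,0,-0.004]
    - [0,0,-0.004]
    - [0,0,-0.002]
  grip: [-1,-1,-1,-1,-1,-1]
  squeeze: 60

```text
t: 6.25
eef_pos: [0.5407, 0.0963, 0.0236]
orientation: [0.69, 0.724, -0.006, -0.006]
ft_force: [-16.2, -0.5, 17.6]
grip_width: 0.098
```

```bash
python3 - <<'E'
from h import *
go(.5563,.0935,.024,1.616)
im=arm.capture("top")[...,::-1].copy();cv2.imwrite("pics/t2.png",im);g=cv2.cvtColor(im,6)
print(g[125:165:1,200])
for nm,cols,r,s,z in(("fence top",range(160,234),(129,138),-1,.028),("tray far",range(172,208),(134,150),-1,.016),("tray near",range(182,208),(194,215),1,0.0)):
    e=rowedges(g,cols,*r,s);W=plane("top",e,z);c,a=linefit(W);rr=W[:,0]-(c[0]-np.tan(a)*(W[:,1]-c[1]));print(nm,np.round(c,4),"yaw",round(a,4),"sd mm",rr.std()*1e3)
E
```

```text
t 6.25 p [0.5407 0.0963 0.0236] phi 1.6178 tilt [-1.710e-02 -5.000e-04 -9.999e-01] w 0.098 F [-16.2  -0.5  17.6] q [ 0.17  0.45 -0.24  0.89  0.    1.7 ]
 off(now) [-3.5 15.5 -0.7] off(after turn) [-3.5 15.5 -0.4] turn [-0.0171 -0.0003  0.0018]
[174 160 178 175 176 178 183 165  42  56  55  79 120 114 114 111 108 106
  97  99 100 101  98 100 100  98 100  99 100  98  99 104 111 106 103 103
 115 114 103 105]
fence top [0.6713 0.0198] yaw 0.0425 sd mm 0.349511702136625
tray far [0.653  0.0442] yaw 0.0414 sd mm 0.21912412998967687
tray near [0.5362 0.0365] yaw 0.0451 sd mm 0.2261462555932407
```

>>> drive_tool:
  offset:
    - [0,2,-0.7]
    - [0,4,0]
    - [0,4,0]
    - [0,4,0]
  dr:
    - [-0.012,0,0]
    - [0,0,0.0]
    - [0,0,0]
    - [0,0,0]
  grip: [-1,-1,-1,-1]

```text
t: 6.7
eef_pos: [0.5508, 0.0967, 0.0236]
orientation: [0.69, 0.724, -0.005, -0.005]
ft_force: [-13.7, -1.3, 15.2]
grip_width: 0.097
```

```bash
python3 - <<'E'
from h import *
go(.5563,.0935,.024,1.616)
E
```

```text
t 6.7 p [0.5508 0.0967 0.0236] phi 1.6185 tilt [-1.350e-02 -4.000e-04 -9.999e-01] w 0.097 F [-13.7  -1.3  15.2] q [ 0.17  0.47 -0.22  0.9   0.    1.7 ]
 off(now) [-3.4  5.3 -0.5] off(after turn) [-3.4  5.3 -0.4] turn [-0.0135 -0.0002  0.0025]
```

>>> drive_tool:
  offset:
    - [0,3,-0.5]
    - [0,3,-0.3]
    - [0,3,0]
    - [0,2,0]
  dr:
    - [-0.008,0,0.001]
    - [0,0,0.001]
    - [0,0,0]
    - [0,0,0]
  grip: [-1,-1,-1,-1]

```text
t: 7.1
eef_pos: [0.5576, 0.0971, 0.0235]
orientation: [0.691, 0.723, -0.005, -0.006]
ft_force: [-26.2, -2.5, 30.0]
grip_width: 0.099
```

```bash
cat >look.py <<'E'
from h import *
import sys
go(.5563,.0935,.024,1.616)
im=arm.capture("top")[...,::-1].copy();cv2.imwrite(f"pics/{sys.argv[1]}.png",im);g=cv2.cvtColor(im,6)
print(g[128:145,200],g[128:145,175])
for nm,cols,r,s,z in(("tray near",range(182,208),(185,206),1,0.0),):
    e=rowedges(g,cols,*r,s);W=plane("top",e,z);c,a=linefit(W);rr=W[:,0]-(c[0]-np.tan(a)*(W[:,1]-c[1]));print(nm,np.round(c,4),"yaw",round(a,4),"sd mm",rr.std()*1e3)
E
python3 look.py t3
```

```text
t 7.1 p [0.5576 0.0971 0.0235] phi 1.6169 tilt [-0.0157 -0.     -0.9999] w 0.099 F [-26.2  -2.5  30. ] q [ 0.17  0.48 -0.2   0.91  0.    1.7 ]
 off(now) [-3.6 -1.5 -0.4] off(after turn) [-3.6 -1.5 -0.5] turn [-0.0157 -0.0007  0.0009]
[178 177 180 186 167  41  69 107 100 102 100 102 101 102 101 101  99] [176 174 178 180 193  51  50  89 101 101 100  99  99  99 102 101 102]
tray near [0.553  0.0371] yaw 0.0454 sd mm 0.2461692584529129
```

>>> drive_tool:
  offset:
    - [0,1,-1]
    - [0,1.5,-0.5]
    - [0,1.5,0]
  dr:
    - [0,0,0]
    - [0,0,0]
    - [0,0,0]
  grip: [-1,-1,-1]

```text
t: 7.45
eef_pos: [0.5575, 0.0971, 0.0238]
orientation: [0.69, 0.723, -0.009, -0.009]
ft_force: [-14.6, -0.6, 7.2]
grip_width: 0.1
```

```bash
python3 look.py t4
```

```text
t 7.45 p [0.5575 0.0971 0.0238] phi 1.6172 tilt [-2.520e-02 -4.000e-04 -9.997e-01] w 0.1 F [-14.6  -0.6   7.2] q [ 0.17  0.49 -0.18  0.92  0.    1.69]
 off(now) [-3.6 -1.4 -0.2] off(after turn) [-3.6 -1.4 -0.2] turn [-0.0252 -0.0007  0.0012]
[177 179 180 186 168  39  68 107 102 102  99 100 101 102 100 102 101] [175 176 179 179 193  52  49  90 101  99 100  99 100 101 100 101 100]
tray near [0.553  0.0371] yaw 0.0457 sd mm 0.25172803911377345
```

>>> drive_tool:
  offset:
    - [0,3,-0.2]
    - [0,3,0]
    - [0,1,0]
    - [0,0,0]
    - [0,0,0]
  dr:
    - [-0.01,0,0]
    - [-0.005,0,0]
    - [0,0,0]
    - [0,0,0]
    - [0,0,0]
  grip: [-1,-1,-1,-0.4,-0.4]
  squeeze: 30

```text
t: 8.0
eef_pos: [0.5583, 0.0972, 0.0238]
orientation: [0.69, 0.723, -0.008, -0.008]
ft_force: [0.4, 0.8, 0.9]
grip_width: 0.301
```

```bash
python3 look.py t5
```

```text
t 8.0 p [0.5583 0.0972 0.0238] phi 1.6177 tilt [-2.340e-02 -1.000e-04 -9.997e-01] w 0.301 F [0.4 0.8 0.9] q [ 0.17  0.49 -0.18  0.92  0.    1.69]
 off(now) [-3.6 -2.1 -0.1] off(after turn) [-3.6 -2.1 -0.2] turn [-0.0234 -0.001   0.0017]
[177 179 180 186 167  39  69 107 102 102 100 102 102 101 101 102 100] [176 175 176 181 192  52  49  92 101  99 100 100 100 102  99 101 100]
tray near [0.5531 0.034 ] yaw 0.0396 sd mm 0.3159788173176422
```

>>> drive_tool:
  offset:
    - [0,0,-10]
    - [0,0,-40]
    - [0,0,-40]
    - [0,0,-40]
    - [0,0,0]
    - [0,0,0]
    - [0,0,0]
    - [0,0,0]
    - [0,0,0]
    - [0,0,0]
    - [0,0,0]
    - [0,0,0]
    - [0,0,0]
  dr:
    - [-0.023,0,0]
    - [0,0,0]
    - [0,0,0]
    - [0,0,0]
    - [0,0,-0.14]
    - [0,0,-0.14]
    - [0,0,-0.14]
    - [0,0,-0.14]
    - [0,0,-0.14]
    - [0,0,-0.14]
    - [0,0,-0.14]
    - [0,0,-0.14]
    - [0,0,-0.14]
  grip: [-0.4,-0.4,-0.4,0,0,0,0,0,0,0,0,0,0]

```text
t: 9.35
eef_pos: [0.5614, 0.0972, 0.169]
orientation: [0.108, 0.994, 0.003, 0.013]
ft_force: [-0.5, 0.4, 0.2]
grip_width: 0.499
```

>>> drive_tool:
  offset:
    - [5,-35,0]
    - [5,-35,0]
    - [5,-35,0]
    - [5,-35,0]
    - [5,-35,0]
    - [5,-35,0]
    - [5,-35,0]
  dr:
    - [0,0,0]
    - [0,0,0]
    - [0,0,0]
    - [0,0,0]
    - [0,0,0]
    - [0,0,0]
    - [0,0,0]
  grip: [0,0,0,0,0,0,0]

```text
t: 10.05
eef_pos: [0.4759, -0.1396, 0.1704]
orientation: [0.102, 0.995, 0.003, 0.021]
ft_force: [0.7, -0.4, -0.1]
grip_width: 0.501
```

```bash
python3 - <<'E'
from h import *
go(.4466,-.157,.10,2.88)
im=arm.capture("top")[...,::-1].copy();cv2.imwrite("pics/t6.png",im);g=cv2.cvtColor(im,6)
sd=arm.capture("side")[...,::-1].copy();cv2.imwrite("pics/s6.png",sd)
f=lambda i,r,k:cv2.resize(i[r[1]:r[3],r[0]:r[2]],None,fx=k,fy=k,interpolation=2)
cv2.imwrite('pics/v6.png',np.hstack([f(im,(98,100,226,220),3.1),f(sd,(178,90,306,210),3.1)]))
for nm,cols,r,s,z in(("fence top",range(112,234),(129,139),-1,.028),("tray near",[*range(118,142),*range(180,206)],(188,206),1,0.0)):
    e=rowedges(g,cols,*r,s);W=plane("top",e,z);c,a=linefit(W);rr=W[:,0]-(c[0]-np.tan(a)*(W[:,1]-c[1]));print(nm,np.round(c,4),"yaw",round(a,4),"sd mm",rr.std()*1e3)
for nm,r,cols,s in(("left",range(142,190),(105,120),-1),("right",range(142,190),(206,220),1)):
    e=rowedges(g.T,r,*cols,s)[:,::-1];W=plane("top",e,.016 if s<0 else 0);print(nm,np.median(W,0).round(4),np.polyfit(W[:,0],W[:,1],1)[0])
for n,I,box in(("top",im,(112,137,214,200)),("side",sd,(180,95,300,200))):
  for c in darks(I,box):
    W=plane(n,c.reshape(-1,2),.016)[:,:2].astype(np.float32)*1e3;print(n,cv2.minAreaRect(W),"x",W[:,0].min(),W[:,0].max(),"y",W[:,1].min(),W[:,1].max())
E
```

```text
t 10.05 p [ 0.4759 -0.1396  0.1704] phi 2.9379 tilt [ 0.0414  0.0013 -0.9991] w 0.501 F [ 0.7 -0.4 -0.1] q [-0.29  0.19 -0.22  1.12  0.01 -0.09]
 off(now) [ 28.  -23.6  69.1] off(after turn) [ 23.8 -24.3  70.4] turn [0.0108 0.04   0.0581]
fence top [0.6687 0.079 ] yaw 0.043 sd mm 0.3075262281462687
tray near [0.5493 0.1174] yaw 0.0466 sd mm 0.44901954465189536
left [0.6063 0.1954 0.016 ] 0.05101424045990525
right [0.6124 0.0033 0.    ] 0.0395199756915427
top ((612.19921875, 45.67852020263672), (75.95307922363281, 32.20743179321289), 2.118701696395874) x 574.2692 650.1841 y 28.720234 62.61979
top ((609.433837890625, 160.2912139892578), (75.65827178955078, 45.505794525146484), 21.29818344116211) x 571.7855 650.3379 y 131.58488 178.0118
side ((561.6506958007812, 248.40402221679688), (284.4602966308594, 107.4411849975586), 72.01203918457031) x 500.5179 656.6686 y 103.138885 367.09235
```

View pics/v6.png

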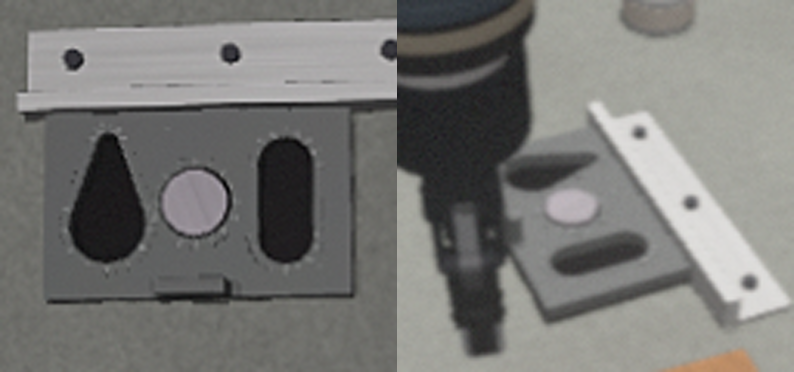

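```bash
python3 - <<'E'
from h import *
im=cv2.imread("pics/top0.png");hsv=cv2.cvtColor(im,cv2.COLOR_BGR2HSV);m=np.zeros(im.shape[:2],np.uint8)
m[138:296,254:430]=(hsv[138:296,254:430,1]<60)*255
for c in cv2.findContours(m,0,1)[0]:
    if cv2.contourArea(c)<300: continue
    f=np.zeros_like(m);cv2.drawContours(f,[c],-1,255,-1);p=np.argwhere(f)[:,::-1]
    W=plane("top",p,.019)[:,:2];mu=W.mean(0);w,v=np.linalg.eigh(np.cov((W-mu).T));d=v[:,1]*np.sign(v[0,1]);q=(W-mu)@d
    print(mu.round(4),"axis deg",np.degrees(np.arctan2(d[1],d[0])).round(1),"ends",(mu+d*q.max()).round(4),(mu+d*q.min()).round(4),"len",q.ptp() if hasattr(q,'ptp') else q.max()-q.min())
s=cv2.imread("pics/side0.png")
hs=cv2.cvtColor(s,cv2.COLOR_BGR2HSV)
f=lambda r,k:cv2.resize(s[r[1]:r[3],r[0]:r[2]],None,fx=k,fy=k,interpolation=2)
cv2.imwrite("pics/v7.png",np.hstack([f((170,235,230,280),6),f((280,275,340,330),6)[:270]]))
go(.4466,-.157,.10,2.88)
E
```

```text
[ 0.4469 -0.1567] axis deg -17.1 ends [ 0.4821 -0.1675] [ 0.4113 -0.1458] len 0.07402468645111449
[ 0.4672 -0.3062] axis deg -45.6 ends [ 0.4857 -0.3251] [ 0.4526 -0.2913] len 0.04730872162657834
[ 0.5984 -0.3181] axis deg 44.2 ends [ 0.6296 -0.2878] [ 0.5746 -0.3412] len 0.07674931058622458
t 10.15 p [ 0.4752 -0.1415  0.1704] phi 2.9342 tilt [ 4.100e-02  4.000e-04 -9.992e-01] w 0.499 F [-0.5  0.2  0.7] q [-0.3   0.19 -0.22  1.12  0.01 -0.09]
 off(now) [ 27.6 -21.7  69.2] off(after turn) [ 23.6 -22.4  70.4] turn [0.01   0.0398 0.0544]
```

>>> drive_tool:
  offset:
    - [0,0,0]
    - [11.5,-11.5,20]
    - [11,-11.5,30]
    - [0,0,20]
    - [0,0,10]
  dr:
    - [0.01,0.04,0.091]
    - [0,0,0]
    - [0,0,0]
    - [0,0,0]
    - [0,0,0]
  grip: [0,0,0,0,0]

```text
t: 10.65
eef_pos: [0.4492, -0.1583, 0.0928]
orientation: [0.152, 0.988, -0.001, 0.006]
ft_force: [-0.2, 0.6, 0.6]
grip_width: 0.502
```

```bash
python3 -c "
from h import *
go(.4468,-.1568,.025,2.843)"
```

```text
t 10.65 p [ 0.4492 -0.1583  0.0928] phi 2.8374 tilt [ 0.0112 -0.0038 -0.9999] w 0.502 F [-0.2  0.6  0.6] q [-0.34  0.23 -0.38  0.95  0.   -0.03]
 off(now) [ 3.6  0.8 67.8] off(after turn) [ 2.8  0.8 67.8] turn [-0.0003  0.0118 -0.0056]
```

>>> drive_tool:
  offset:
    - [3,1,15]
    - [0,0,20]
    - [0,0,20]
    - [0,0,12]
  dr:
    - [0,0.012,-0.006]
    - [0,0,0]
    - [0,0,0]
    - [0,0,0]
  grip: [0,0,0,0]

```text
t: 11.05
eef_pos: [0.4491, -0.1557, 0.0247]
orientation: [0.147, 0.989, -0.001, 0.002]
ft_force: [-0.2, 0.1, 0.2]
grip_width: 0.496
```

```bash
python3 -c "
from h import *
go(.4468,-.1568,.025,2.843)"
```

```text
t 11.05 p [ 0.4491 -0.1557  0.0247] phi 2.8462 tilt [ 0.0032 -0.0015 -1.    ] w 0.496 F [-0.2  0.1  0.2] q [-0.33  0.31 -0.47  0.79 -0.   -0.04]
 off(now) [ 1.9 -1.7 -0.3] off(after turn) [ 1.9 -1.7 -0.3] turn [-0.0005  0.0035  0.0032]
```

Small fix, then close.

>>> drive_tool:
  offset:
    - [2,-1.7,0]
    - [0,0,0]
    - [0,0,0]
    - [0,0,0]
    - [0,0,0]
    - [0,0,0]
  dr:
    - [0,0.0035,0.003]
    - [0,0,0]
    - [0,0,0]
    - [0,0,0]
    - [0,0,0]
    - [0,0,0]
  grip: [0,-1,-1,-1,-1,-1]
  squeeze: 60

```text
t: 11.65
eef_pos: [0.4478, -0.1562, 0.0258]
orientation: [0.148, 0.989, -0.0, 0.0]
ft_force: [0.5, 0.0, -1.8]
grip_width: 0.125
```

```bash
python3 -c "
from h import *
go(.4468,-.1568,.025,2.843)"
```

```text
t 11.65 p [ 0.4478 -0.1562  0.0258] phi 2.8449 tilt [ 5.e-04 -7.e-04 -1.e+00] w 0.125 F [ 0.5  0.  -1.8] q [-0.34  0.3  -0.47  0.8  -0.   -0.04]
 off(now) [ 0.8 -0.8  0.8] off(after turn) [ 0.8 -0.8  0.8] turn [-0.0005  0.0007  0.0019]
```

>>> drive_tool:
  offset:
    - [0,0,-5]
    - [0,0,-25]
    - [0,0,-30]
    - [0,0,-25]
    - [0,0,0]
    - [0,0,0]
    - [0,0,0]
    - [0,0,0]
  dr:
    - [0,0,0]
    - [0,0,0]
    - [0,0,0]
    - [0,0,0]
    - [0,0,-0.085]
    - [0,0,-0.085]
    - [0,0,-0.085]
    - [0,0,-0.085]
  grip: [-1,-1,-1,-1,-1,-1,-1,-1]

```text
t: 12.45
eef_pos: [0.4477, -0.1562, 0.1179]
orientation: [-0.027, 1.0, -0.001, 0.001]
ft_force: [0.5, 0.0, -2.3]
grip_width: 0.125
```

>>> drive_tool:
  offset:
    - [-15,17,0]
    - [-28,31,0]
    - [-28,31,0]
    - [-28,31,0]
    - [-28,31,0]
    - [-28,31,0]
    - [-14,16,0]
  dr:
    - [0,0,0]
    - [0,0,0]
    - [0,0,0]
    - [0,0,0]
    - [0,0,0]
    - [0,0,0]
    - [0,0,0]
  grip: [-1,-1,-1,-1,-1,-1,-1]

```text
t: 13.15
eef_pos: [0.6103, 0.0462, 0.1215]
orientation: [-0.026, 1.0, -0.001, 0.002]
ft_force: [0.6, 0.6, -1.9]
grip_width: 0.123
```

```bash
python3 -c "
from h import *
go(.6131,.0452,.06,3.186)"
```

```text
t 13.15 p [0.6103 0.0462 0.1215] phi -3.0899 tilt [ 0.005  -0.0024 -1.    ] w 0.123 F [ 0.6  0.6 -1.9] q [ 0.08  0.48  0.06  1.15 -0.    0.03]
 off(now) [-2.5 -1.  61.5] off(after turn) [-2.8 -1.1 61.5] turn [-0.0026  0.0049  0.0073]
```

>>> drive_tool:
  offset:
    - [-2.5,-1,15]
    - [0,0,20]
    - [0,0,20]
    - [0,0,8]
  dr:
    - [-0.002,0.005,0.007]
    - [0,0,0]
    - [0,0,0]
    - [0,0,0]
  grip: [-1,-1,-1,-1]

```text
t: 13.55
eef_pos: [0.6143, 0.047, 0.0565]
orientation: [-0.024, 1.0, -0.0, 0.0]
ft_force: [-0.5, 0.9, -1.4]
grip_width: 0.127
```

```bash
python3 - <<'E'
from h import *
go(.6131,.0452,.05,3.186)
a,b=arm.capture('top'),arm.capture('side')
f=lambda i,r,k:cv2.resize(i[r[1]:r[3],r[0]:r[2],::-1],None,fx=k,fy=k,interpolation=2)
cv2.imwrite('pics/v8.png',np.hstack([f(b,(170,90,300,210),6)]))
cv2.imwrite('pics/t8.png',a[...,::-1]);cv2.imwrite('pics/s8.png',b[...,::-1])
E
```

```text
t 13.55 p [0.6143 0.047  0.0565] phi -3.0945 tilt [ 1.e-03 -3.e-04 -1.e+00] w 0.127 F [-0.5  0.9 -1.4] q [ 0.08  0.53 -0.02  1.02 -0.    0.03]
 off(now) [ 1.3 -1.7  6.5] off(after turn) [ 1.3 -1.7  6.5] turn [-0.0004  0.001   0.0027]
```

View pics/v8.png

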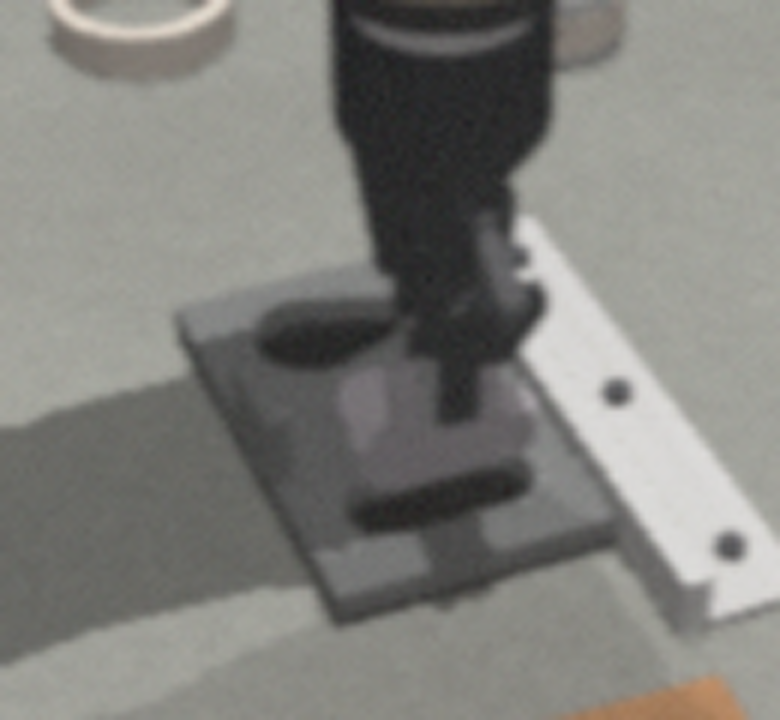

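>>> drive_tool:
  offset:
    - [1.3,-1.7,0]
    - [0,0,8]
    - [0,0,7]
  dr:
    - [0,0.001,0.002]
    - [0,0,0]
    - [0,0,0]
  grip: [-1,-1,-1]

```text
t: 13.95
eef_pos: [0.6147, 0.0442, 0.0447]
orientation: [-0.022, 1.0, -0.0, 0.002]
ft_force: [0.4, 0.6, -1.8]
grip_width: 0.125
```

```bash
python3 -c "
from h import *
go(.6131,.0452,.041,3.186)"
```

```text
t 13.95 p [0.6147 0.0442 0.0447] phi -3.098 tilt [ 4.3e-03 -1.0e-04 -1.0e+00] w 0.125 F [ 0.4  0.6 -1.8] q [ 0.07  0.54 -0.04  0.98 -0.    0.03]
 off(now) [1.6 1.  3.7] off(after turn) [1.6 1.  3.7] turn [-0.0003  0.0043 -0.0008]
```

>>> drive_tool:
  offset:
    - [1.6,1,1]
    - [0,0,2]
    - [0,0,3]
    - [0,0,3]
  dr:
    - [0,0.004,-0.001]
    - [0,0,0]
    - [0,0,0]
    - [0,0,0]
  grip: [-1,-1,-1,-1]

```text
t: 14.35
eef_pos: [0.613, 0.0452, 0.0351]
orientation: [-0.022, 1.0, -0.0, 0.0]
ft_force: [0.9, 0.1, -2.5]
grip_width: 0.126
```

```bash
python3 -c "
from h import *
go(.6131,.0452,.0268,3.186)"
```

```text
t 14.35 p [0.613  0.0452 0.0351] phi -3.0969 tilt [ 3.e-04 -3.e-04 -1.e+00] w 0.126 F [ 0.9  0.1 -2.5] q [ 0.07  0.55 -0.05  0.97 -0.    0.03]
 off(now) [-0.1  0.   8.3] off(after turn) [-0.1  0.   8.3] turn [-0.0003  0.0003  0.0002]
```

>>> drive_tool:
  offset:
    - [0,0,3]
    - [0,0,3]
    - [0,0,1.5]
    - [0,0,1]
  dr:
    - [0,0,0]
    - [0,0,0]
    - [0,0,0]
    - [0,0,0]
  grip: [-1,-1,-1,-1]

```text
t: 14.75
eef_pos: [0.6129, 0.0453, 0.0255]
orientation: [-0.022, 1.0, -0.0, -0.0]
ft_force: [1.5, -1.4, 7.9]
grip_width: 0.126
```

```bash
python3 -c "
from h import *
go(.6131,.0452,.0268,3.186)"
```

```text
t 14.75 p [0.6129 0.0453 0.0255] phi -3.0968 tilt [-1.e-04 -3.e-04 -1.e+00] w 0.126 F [ 1.5 -1.4  7.9] q [ 0.07  0.56 -0.07  0.95 -0.    0.03]
 off(now) [-0.2 -0.1 -1.3] off(after turn) [-0.2 -0.1 -1.3] turn [-0.0003 -0.0001  0.0004]
```

>>> drive_tool:
  offset:
    - [0,0,-0.5]
    - [0,0,0]
    - [0,0,0]
    - [0,0,-10]
    - [0,0,-40]
    - [0,0,-40]
    - [0,0,-40]
    - [0,0,0]
  dr:
    - [0,0,0]
    - [0,0,0]
    - [0,0,0]
    - [0,0,0]
    - [0,0,0]
    - [0,0,0]
    - [0,0,0]
    - [0,0,0]
  grip: [-0.5,-0.4,-0.4,-0.4,-0.4,0,0,0]

```text
t: 15.55
eef_pos: [0.6122, 0.0453, 0.1638]
orientation: [-0.022, 1.0, -0.0, 0.0]
ft_force: [0.6, 0.1, -0.6]
grip_width: 0.501
```

```bash
python3 -c "
from h import *
go(.5985,-.319,.12,3.85)"
```

```text
t 15.55 p [0.6122 0.0453 0.1638] phi -3.0968 tilt [ 3.e-04 -3.e-04 -1.e+00] w 0.501 F [ 0.6  0.1 -0.6] q [ 0.07  0.47  0.16  1.26 -0.    0.03]
 off(now) [  30.1 -363.3   43.9] off(after turn) [ 247.4 -267.7   43.8] turn [-3.000e-04  2.000e-04 -6.636e-01]
```

>>> drive_tool:
  offset:
    - [0,-35,0]
    - [0,-35,0]
    - [0,-35,0]
    - [0,-35,0]
    - [0,-20,0]
    - [0,0,0]
    - [0,0,0]
    - [0,0,0]
    - [0,0,0]
    - [0,0,0]
  dr:
    - [0,0,0]
    - [0,0,0]
    - [0,0,0]
    - [0,0,0]
    - [0,0,0]
    - [0,0,-0.13]
    - [0,0,-0.13]
    - [0,0,-0.13]
    - [0,0,-0.13]
    - [0,0,-0.13]
  grip: [0,0,0,0,0,0,0,0,0,0]

```text
t: 16.55
eef_pos: [0.621, -0.1215, 0.1716]
orientation: [-0.351, 0.936, -0.002, 0.004]
ft_force: [0.8, 0.4, 0.4]
grip_width: 0.501
```

```bash
python3 - <<'E'
from h import *
go(.5985,-.319,.12,3.85)
im,sd=[arm.capture(n)[...,::-1].copy() for n in("top","side")];cv2.imwrite("pics/t9.png",im);cv2.imwrite("pics/s9.png",sd)
f=lambda i,r,k:cv2.resize(i[r[1]:r[3],r[0]:r[2]],None,fx=k,fy=k,interpolation=2)
v=np.hstack([f(im,(105,120,217,204),3.5),f(sd,(185,100,297,184),3.5)]);w=np.hstack([f(im,(350,150,406,192),7),f(sd,(285,280,341,322),7)])
cv2.imwrite("pics/v9.png",np.vstack([v,w]))
E
```

```text
t 16.55 p [ 0.621  -0.1215  0.1716] phi -2.4246 tilt [ 0.0097 -0.0011 -1.    ] w 0.501 F [0.8 0.4 0.4] q [-0.19  0.5   0.22  1.28  0.   -0.91]
 off(now) [ 147.1 -133.8   51.6] off(after turn) [ 145.6 -135.4   51.6] turn [-0.0071  0.0066  0.0086]
```

View pics/v9.png

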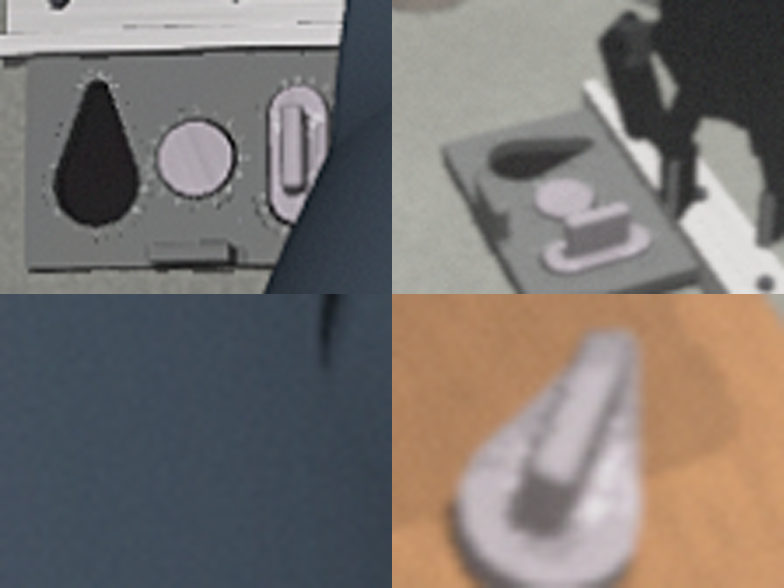

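```bash
python3 - <<'E'
from h import *
c=lambda P:[((x-392+.5)/7-.5+285,(y-294+.5)/7-.5+280) for x,y in P]
W=plane("side",c([(540,470),(575,485),(583,355),(615,367)]),.049);print(W.round(4)[:,:2].tolist(),W.mean(0))
print("nose",plane("side",c([(611,330)]),.019))
# top view: silhouette extremes and round-end circle fit (initial picture)
im=cv2.imread("pics/top0.png");hsv=cv2.cvtColor(im,cv2.COLOR_BGR2HSV);m=np.zeros(im.shape[:2],np.uint8)
m[150:195,355:410]=(hsv[150:195,355:410,1]<60)*255
k=max(cv2.findContours(m,0,1)[0],key=cv2.contourArea);P=plane("top",k.reshape(-1,2),.019)[:,:2]
for deg in(38,40,42,44):
    a=np.radians(deg);u=np.array([np.cos(a),np.sin(a)]);v=np.array([-u[1],u[0]])
    q=P@u;r=P@v;o=(q.max()-.043+q.min()+.034)/2;l=(r.max()+r.min())/2
    print(deg,"len",q.max()-q.min(),"wid",r.max()-r.min(),"origin",(o*u+l*v).round(4))
E
```

```text
[[0.581, -0.3318], [0.587, -0.3382], [0.6048, -0.3076], [0.6105, -0.3133]] [ 0.59582972 -0.32272709  0.049     ]
nose [[ 0.62687075 -0.28818706  0.019     ]]
38 len 0.07644780537371024 wid 0.046649980347375664 origin [ 0.5994 -0.3185]
40 len 0.07664298349800319 wid 0.04657588059932127 origin [ 0.5992 -0.3181]
42 len 0.07674478395285048 wid 0.04644503531522093 origin [ 0.5989 -0.3178]
44 len 0.07675308271007894 wid 0.046257603909898415 origin [ 0.5987 -0.3175]
```

>>> drive_tool:
  offset:
    - [0,0,0]
    - [30,-26,0]
    - [30,-26,0]
    - [30,-26,10]
    - [30,-26,20]
    - [30,-24,20]
    - [0,0,20]
  dr:
    - [-0.007,0.006,-0.033]
    - [0,0,0]
    - [0,0,0]
    - [0,0,0]
    - [0,0,0]
    - [0,0,0]
    - [0,0,0]
  grip: [0,0,0,0,0,0,0]

```text
t: 17.35
eef_pos: [0.5973, -0.3235, 0.1048]
orientation: [-0.352, 0.936, -0.003, 0.003]
ft_force: [1.4, 0.8, 0.9]
grip_width: 0.501
```

```bash
python3 -c "
from h import *
go(.5978,-.3184,.07,3.892)"
```

```text
t 17.35 p [ 0.5973 -0.3235  0.1048] phi -2.4231 tilt [ 0.008 -0.003 -1.   ] w 0.501 F [1.4 0.8 0.9] q [-0.5   0.63  0.26  1.2   0.   -1.22]
 off(now) [-3.6  3.7 34.8] off(after turn) [-3.9  3.4 34.8] turn [-0.0076  0.0039 -0.0319]
```

>>> drive_tool:
  offset:
    - [-3.8,3.5,5]
    - [0,0,20]
    - [0,0,20]
    - [0,0,20]
    - [0,0,12]
  dr:
    - [-0.007,0.004,-0.032]
    - [0,0,0]
    - [0,0,0]
    - [0,0,0]
    - [0,0,0]
  grip: [0,0,0,0,0]

```text
t: 17.85
eef_pos: [0.5988, -0.3162, 0.0277]
orientation: [-0.363, 0.932, -0.0, -0.0]
ft_force: [-0.8, 0.3, -0.3]
grip_width: 0.497
```

```bash
python3 -c "
from h import *
go(.5978,-.3184,.025,3.892)"
```

```text
t 17.85 p [ 0.5988 -0.3162  0.0277] phi -2.3988 tilt [-0.e+00 -1.e-04 -1.e+00] w 0.497 F [-0.8  0.3 -0.3] q [-0.49  0.68  0.15  1.05 -0.   -1.23]
 off(now) [ 2.2 -0.9  2.7] off(after turn) [ 2.2 -0.9  2.7] turn [-0.0001 -0.0001 -0.0076]
```

>>> drive_tool:
  offset:
    - [2.2,-0.9,2.5]
    - [0,0,0]
    - [0,0,0]
    - [0,0,0]
    - [0,0,0]
    - [0,0,0]
  dr:
    - [0,0,-0.007]
    - [0,0,0]
    - [0,0,0]
    - [0,0,0]
    - [0,0,0]
    - [0,0,0]
  grip: [0,-1,-1,-1,-1,-1]
  squeeze: 60

```text
t: 18.45
eef_pos: [0.5993, -0.3174, 0.028]
orientation: [-0.366, 0.93, -0.001, 0.001]
ft_force: [0.3, 0.5, -1.7]
grip_width: 0.126
```

```bash
python3 -c "
from h import *
go(.5978,-.3184,.025,3.892)"
```

```text
t 18.45 p [ 0.5993 -0.3174  0.028 ] phi -2.3912 tilt [ 0.0016 -0.001  -1.    ] w 0.126 F [ 0.3  0.5 -1.7] q [-0.49  0.68  0.15  1.04 -0.   -1.24]
 off(now) [1.7 0.3 3. ] off(after turn) [1.7 0.3 3. ] turn [-0.0018  0.0005  0.    ]
```

>>> drive_tool:
  offset:
    - [0,0,-5]
    - [0,0,-25]
    - [0,0,-35]
    - [0,0,-35]
    - [0,0,0]
    - [0,0,0]
    - [0,0,0]
    - [0,0,0]
    - [0,0,0]
    - [0,0,0]
  dr:
    - [0,0,0]
    - [0,0,0]
    - [0,0,0]
    - [0,0,0]
    - [0,0,0.118]
    - [0,0,0.118]
    - [0,0,0.118]
    - [0,0,0.118]
    - [0,0,0.118]
    - [0,0,0.118]
  grip: [-1,-1,-1,-1,-1,-1,-1,-1,-1,-1]

```text
t: 19.45
eef_pos: [0.5986, -0.3175, 0.1366]
orientation: [-0.008, 1.0, -0.001, 0.002]
ft_force: [0.3, 0.3, -1.3]
grip_width: 0.125
```

>>> drive_tool:
  offset:
    - [-2,20,0]
    - [-3,40,0]
    - [-3,40,0]
    - [-3,40,0]
    - [-3,40,0]
    - [-3,40,0]
    - [-3,40,0]
    - [-3,40,0]
    - [-3,40,0]
    - [-3,40,0]
    - [-3,40,0]
    - [-2,30,0]
  dr:
    - [0,0,0]
    - [0,0,0]
    - [0,0,0]
    - [0,0,0]
    - [0,0,0]
    - [0,0,0]
    - [0,0,0]
    - [0,0,0]
    - [0,0,0]
    - [0,0,0]
    - [0,0,0]
    - [0,0,0]
  grip: [-1,-1,-1,-1,-1,-1,-1,-1,-1,-1,-1,-1]

```text
t: 20.65
eef_pos: [0.6288, 0.145, 0.1409]
orientation: [-0.001, 1.0, -0.001, 0.004]
ft_force: [0.7, -1.0, -2.7]
grip_width: 0.127
```

```bash
python3 -c "
from h import *
go(.6093,.1549,.07,3.186)"
```

```text
t 20.65 p [0.6288 0.145  0.1409] phi -3.1388 tilt [ 0.0081 -0.003  -1.    ] w 0.127 F [ 0.7 -1.  -2.7] q [ 0.23  0.54  0.21  1.23 -0.    0.23]
 off(now) [20.1 10.1 70.7] off(after turn) [19.1 10.7 70.9] turn [-0.0032  0.008  -0.0416]
```

>>> drive_tool:
  offset:
    - [0,0,0]
    - [10,5,20]
    - [9,5.5,20]
    - [0,0,20]
    - [0,0,15]
  dr:
    - [-0.003,0.008,-0.042]
    - [0,0,0]
    - [0,0,0]
    - [0,0,0]
    - [0,0,0]
  grip: [-1,-1,-1,-1,-1]

```text
t: 21.15
eef_pos: [0.6103, 0.1615, 0.0679]
orientation: [-0.026, 1.0, 0.001, 0.003]
ft_force: [-0.3, 0.1, -2.1]
grip_width: 0.126
```

```bash
python3 -c "
from h import *
go(.6093,.1549,.055,3.186)"
```

```text
t 21.15 p [0.6103 0.1615 0.0679] phi -3.0886 tilt [ 0.0058  0.0024 -1.    ] w 0.126 F [-0.3  0.1 -2.1] q [0.26 0.55 0.04 1.05 0.   0.21]
 off(now) [ 1.4 -6.6 12.9] off(after turn) [ 1.3 -6.5 12.9] turn [0.0021 0.0059 0.0086]
```

>>> drive_tool:
  offset:
    - [1.3,-6.5,5]
    - [0,0,6]
    - [0,0,0]
  dr:
    - [0.002,0.006,0.009]
    - [0,0,0]
    - [0,0,0]
  grip: [-1,-1,-1]

```text
t: 21.45
eef_pos: [0.6085, 0.154, 0.0559]
orientation: [-0.021, 1.0, -0.0, -0.001]
ft_force: [-0.5, -0.7, -1.5]
grip_width: 0.128
```

```bash
python3 - <<'E'
from h import *
go(.6093,.1549,.055,3.186)
b=arm.capture('side')[...,::-1].copy();cv2.imwrite('pics/s10.png',b)
p=np.array(arm.sense()["eef_pos"])
# expected handle nose/tail tops if origin is 1.7 mm along tool x (-world x)
u=np.array([np.cos(.0445),np.sin(.0445),0])
o=p-u*.0017;o[2]=p[2]-.025+.016
f=cv2.resize(b[85:175,170:290],None,fx=6.5,fy=6.5,interpolation=2)
for X in(o+u*.043,o-u*.034):
    q=((proj("side",X)[0]-[170,85]+.5)*6.5-.5).round().astype(int);print(q);cv2.circle(f,tuple(int(i) for i in q),3,(0,0,255),1)
cv2.imwrite('pics/v10.png',f)
E
```

```text
t 21.45 p [0.6085 0.154  0.0559] phi -3.0986 tilt [-2.6e-03 -7.0e-04 -1.0e+00] w 0.128 F [-0.5 -0.7 -1.5] q [0.25 0.56 0.02 1.04 0.   0.2 ]
 off(now) [-0.9  0.8  0.9] off(after turn) [-0.9  0.8  0.9] turn [-0.0005 -0.0026 -0.0014]
[473 295]
[283 343]
```

View pics/v10.png

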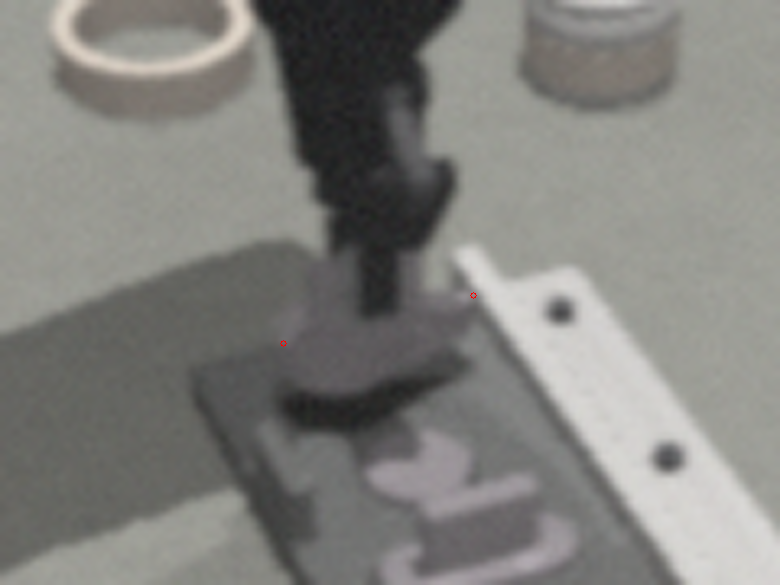

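>>> drive_tool:
  offset:
    - [-0.9,0.8,4]
    - [0,0,5]
    - [0,0,4]
  dr:
    - [0,-0.002,-0.001]
    - [0,0,0]
    - [0,0,0]
  grip: [-1,-1,-1]

```text
t: 21.8
eef_pos: [0.6113, 0.1552, 0.0449]
orientation: [-0.022, 1.0, 0.0, 0.002]
ft_force: [-0.1, -0.0, -2.1]
grip_width: 0.128
```

```bash
python3 -c "
from h import *
go(.6093,.1549,.029,3.186)"
```

```text
t 21.8 p [0.6113 0.1552 0.0449] phi -3.0978 tilt [ 3.9e-03  4.0e-04 -1.0e+00] w 0.128 F [-0.1 -0.  -2.1] q [ 0.25  0.57  0.01  1.01 -0.    0.21]
 off(now) [ 2.1 -0.2 15.9] off(after turn) [ 2.  -0.2 15.9] turn [ 0.0003  0.0039 -0.0006]
```

>>> drive_tool:
  offset:
    - [2,-0.2,1]
    - [0,0,2]
    - [0,0,2]
    - [0,0,2]
  dr:
    - [0,0.004,0]
    - [0,0,0]
    - [0,0,0]
    - [0,0,0]
  grip: [-1,-1,-1,-1]

```text
t: 22.2
eef_pos: [0.609, 0.155, 0.0371]
orientation: [-0.022, 1.0, 0.0, -0.0]
ft_force: [-1.1, 0.5, -2.6]
grip_width: 0.128
```

```bash
python3 -c "
from h import *
go(.6093,.1549,.029,3.186)"
```

```text
t 22.2 p [0.609  0.155  0.0371] phi -3.0977 tilt [-8.e-04  3.e-04 -1.e+00] w 0.128 F [-1.1  0.5 -2.6] q [ 0.25  0.57 -0.01  0.99  0.    0.21]
 off(now) [-0.3 -0.1  8.1] off(after turn) [-0.3 -0.1  8.1] turn [ 0.0003 -0.0008 -0.0005]
```

Below the rim height (0.041) with no contact force; continuing down.

>>> drive_tool:
  offset:
    - [0,0,3]
    - [0,0,3]
    - [0,0,1.5]
    - [0,0,1]
  dr:
    - [0,0,0]
    - [0,0,0]
    - [0,0,0]
    - [0,0,0]
  grip: [-1,-1,-1,-1]

```text
t: 22.6
eef_pos: [0.6089, 0.155, 0.0276]
orientation: [-0.022, 1.0, 0.0, -0.0]
ft_force: [-0.4, 0.2, -1.3]
grip_width: 0.128
```

```bash
python3 -c "
from h import *
go(.6093,.1549,.029,3.186)"
```

```text
t 22.6 p [0.6089 0.155  0.0276] phi -3.0976 tilt [-1.e-03  2.e-04 -1.e+00] w 0.128 F [-0.4  0.2 -1.3] q [ 0.25  0.58 -0.02  0.97  0.    0.21]
 off(now) [-0.4 -0.1 -1.4] off(after turn) [-0.4 -0.1 -1.4] turn [ 0.0002 -0.001  -0.0004]
```

>>> drive_tool:
  offset:
    - [0,0,0.7]
    - [0,0,0.7]
  dr:
    - [0,0,0]
    - [0,0,0]
  grip: [-1,-1]

```text
t: 22.8
eef_pos: [0.6088, 0.155, 0.0272]
orientation: [-0.022, 1.0, 0.0, -0.0]
ft_force: [-7.3, -2.0, 13.4]
grip_width: 0.125
```

Seated (13 N up). Release, rise and back off.

>>> drive_tool:
  offset:
    - [0,0,-0.5]
    - [0,0,0]
    - [0,0,0]
    - [0,0,-10]
    - [0,0,-40]
    - [0,0,-40]
    - [0,0,-40]
    - [0,-40,-10]
    - [0,-40,0]
    - [0,-40,0]
    - [0,-40,0]
    - [0,-40,0]
    - [10,-40,0]
    - [20,-40,0]
    - [20,-40,0]
    - [20,-30,0]
  dr:
    - [0,0,0]
    - [0,0,0]
    - [0,0,0]
    - [0,0,0]
    - [0,0,0]
    - [0,0,0]
    - [0,0,0]
    - [0,0,0]
    - [0,0,0]
    - [0,0,0]
    - [0,0,0]
    - [0,0,0]
    - [0,0,0]
    - [0,0,0]
    - [0,0,0]
    - [0,0,0]
  grip: [-0.5,-0.4,-0.4,-0.4,-0.4,-0.4,-0.4,-0.4,-0.4,-0.4,-0.4,-0.4,-0.4,-0.4,-0.4,-0.4]

```text
t: 24.4
eef_pos: [0.5559, -0.2071, 0.1832]
orientation: [-0.026, 1.0, -0.0, 0.005]
ft_force: [0.1, -0.4, -0.2]
grip_width: 0.299
```

```bash
python3 - <<'E'
from h import *
go(.5,-.3,.17,3.186)
im,sd=[arm.capture(n)[...,::-1].copy() for n in("top","side")];cv2.imwrite("pics/t11.png",im);cv2.imwrite("pics/s11.png",sd);g=cv2.cvtColor(im,6)
for nm,cols,r,s,z in(("fence top",range(112,234),(129,139),-1,.028),("tray near",[*range(118,142),*range(180,206)],(188,206),1,0.0)):
    e=rowedges(g,cols,*r,s);W=plane("top",e,z);c,a=linefit(W);print(nm,np.round(c,4),"yaw",round(a,4))
f=lambda i,r,k:cv2.resize(i[r[1]:r[3],r[0]:r[2]],None,fx=k,fy=k,interpolation=2)
cv2.imwrite("pics/v11.png",np.vstack([np.hstack([f(im,(105,110,217,200),3.5),f(sd,(185,95,297,185),3.5)]),cv2.resize(np.hstack([im,sd]),(784,262))]))
E
```

```text
t 24.4 p [ 0.5559 -0.2071  0.1832] phi -3.0896 tilt [ 9.5e-03 -2.0e-04 -1.0e+00] w 0.299 F [ 0.1 -0.4 -0.2] q [-0.36  0.41  0.12  1.27  0.   -0.41]
 off(now) [ 60.8 -89.9  12.6] off(after turn) [ 60.  -90.3  13.2] turn [-0.0006  0.0094  0.0075]
fence top [0.6687 0.079 ] yaw 0.043
tray near [0.5493 0.1173] yaw 0.0463
```

View pics/v11.png

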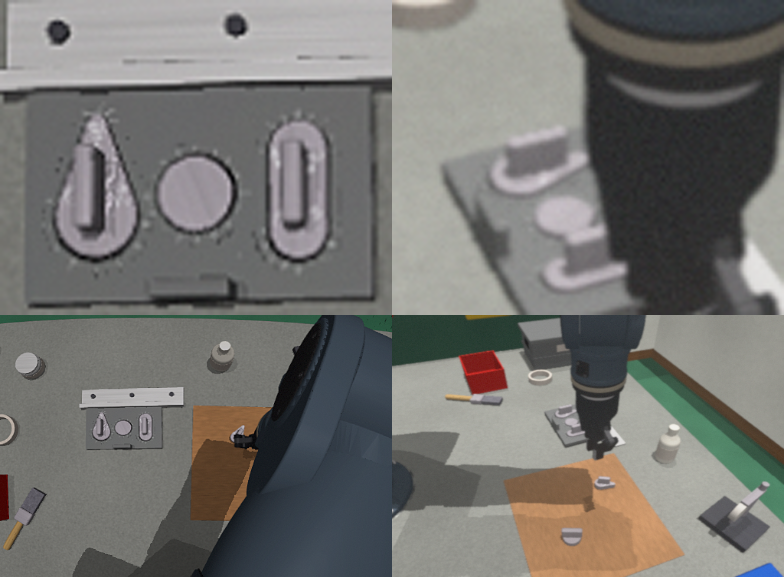

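```bash
python3 - <<'E'
from h import *
im=cv2.imread("pics/t11.png");g=cv2.cvtColor(im,6)
e1=rowedges(g,range(118,206),129,139,-1);e2=rowedges(g,range(118,206),132,142,1)
W1=plane("top",e1,.028);W2=plane("top",e2,.016)
for lo,hi in((0,.05),(.05,.1),(.1,.15),(.15,.2)):
    a=W1[(W1[:,1]>lo)&(W1[:,1]<hi)];b=W2[(W2[:,1]>lo)&(W2[:,1]<hi)]
    x=lambda A:np.median(A[:,0]+.0445*(A[:,1]-.1));print(lo,hi,"fence",x(a).round(4),"tray far",x(b).round(4))
print(linefit(W2))
E
```

```text
0 0.05 fence 0.6673 tray far 0.6655
0.05 0.1 fence 0.6681 tray far 0.6663
0.1 0.15 fence 0.6676 tray far 0.6658
0.15 0.2 fence 0.6679 tray far 0.6656
(array([0.66582114, 0.10255001], dtype=float32), np.float32(0.04148014))
```

```bash
python3 -c "
from workcell import arm
print(arm.close_job())"
```

```text
the job is handed in; nothing more can be done
None
```

The tray is against the fence, both handles are in their nests, and I handed the job in at about 24.5 s of the 67 s allowed.

**What I did:** I pinched the tray by its tab, turned it about 0.02 rad to square it, and slid it until it stalled on the fence. I then set the oblong handle and the large teardrop handle into their own nests. Both went in without touching the rim and met the nest floor (8 N and 13 N upward) before I let go.

**What the last checks showed:**
- **Handles and cap:** The last pictures show both handles in their nests and the cap in its place. The two other handles appear to lie where they were. The gripper is well clear.
- **Tray movement:** Its near edge reads the same as before the handles went in, within 0.1 mm.
- **Forces:** The highest wrist force I read was about 40 N, during the slide, though I only read it at the end of each move.

**Where the checks disagreed or were weak:**
- **Gap at the fence:** The top camera shows an even dark strip of 1.8–2.3 mm between fence and tray. I take this as the visible fence face plus image blur. The tray had stalled, and the gripper's position put its far edge at the fence line or slightly past it.
- **Squareness:** Yaw reads 0.043 for the fence, and 0.041 (far edge) and 0.046 (near edge) for the tray. That is square to about 0.6 mm across its width.
- **First pinch:** My first close on the tab was too high and off-centre, so I reopened and repeated it lower.
- **Teardrop position:** The two cameras disagreed by up to 5 mm along the blade before the grasp. I relied mostly on the top view, and the handle fitted.

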